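# Check the twelve-tooth scanner gear against the master

## Task

One of the three white spare scanner gears has twelve teeth: set it hub up on the empty test post, fully down on its seat with its teeth in mesh with the brass master gear. Only then turn the master by its red crank knob anticlockwise (seen from above) all the way round to its stop, so that the white gear turns along with it. Leave the gear seated in mesh and let go; leave the other two gears, the loupe and the screwdriver where they are.

Things in the scene. Friction and masses are not known exactly. Their poses are not given: they have to be found in the camera images.
- gear_12: White plastic spur gear with 12 teeth, lying flat, hub up. Tip diameter 68 mm, toothed rim 14 mm thick; round hub, 28 mm outside diameter, rises to 38 mm above the underside; through bore 16 mm diameter. Origin: on the axis at the underside; z up along the axis. Tooth centres lie at the body's +x axis and every 30 degrees round from it (pitch radius 30 mm). This is the gear to test, 90 to 180 g.
- gear_9: White plastic spur gear with 9 teeth, lying flat, hub up. Tip diameter 53 mm, toothed rim 14 mm thick; round hub, 28 mm outside diameter, rises to 38 mm above the underside; through bore 16 mm diameter. Origin: on the axis at the underside; z up along the axis. Tooth centres lie at the body's +x axis and every 40 degrees round from it (pitch radius 22.5 mm). To be left alone.
- gear_15: White plastic spur gear with 15 teeth, lying flat, hub up. Tip diameter 83 mm, toothed rim 14 mm thick; round hub, 28 mm outside diameter, rises to 38 mm above the underside; through bore 16 mm diameter. Origin: on the axis at the underside; z up along the axis. Tooth centres lie at the body's +x axis and every 24 degrees round from it (pitch radius 37.5 mm). To be left alone.
- loupe: Bright metal-cased magnifying loupe standing upright, 42 mm diameter, 42 mm tall; origin at the centre of its underside. To be left alone.
- screwdriver: Orange-handled screwdriver lying on the bench, about 180 mm long along its x axis. To be left alone.
- fixture: Gear test fixture fixed to the bench: blue plate 130 (x) by 200 (y) by 15 mm thick, origin at the centre of its underside. It carries the bare steel test post at its +y end and the brass master gear at its -y end; 71 mm between the two axes, which is right for the twelve-tooth gear only. Two steel stop pins, tops 36 mm above the bench, limit the crank.
- test_seat (a point): Top of the test post's shoulder (18 mm above the bench), on the post's axis; a seated gear's underside rests here. The post, 13 mm diameter with a tapered top, stands 27 mm above this point. Axes parallel to the fixture's; z up.
- master_axis (a point): Point on the master gear's axis at the gear's underside, 18 mm above the bench; 71 mm from test_seat, along the fixture's -y. The master has 16 teeth, tip diameter 88 mm, 12 mm thick (top 30 mm above the bench; the red crank arm on it is 5 mm thicker). Axes parallel to the fixture's; does not turn with the master.
- crank_knob (a point): Centre of the top of the upright round red crank knob on the master, 67 mm above the bench; knob 14 mm diameter, 32 mm tall above the crank arm, 28 mm from the master's axis. It turns with the master.
- master (a joint): Angle of the master gear, rad: 0 at one stop, 1.95 at the other; grows anticlockwise seen from above; starts between 0 and 0.3. At 0 the knob lies from the axis towards the fixture's -x. At 0 the master has tooth centres towards the fixture's +x and every 22.5 degrees round, so one points straight at the test post. It turns freely (0.02 N m) and stays where it is left, so either gear can be turned a little to let the teeth drop into mesh; the tooth play is about 2 mm.
Not all that is in view belongs to the job. What is meant by the fixture is not turquoise, and is the larger of those in its own colour. Leave any green look-alike of the gear_12 alone.

How it is judged:
By the outcome, as a careful person would: the job done as asked, in the order asked, and still so for the second after the job is handed in, with the robot touching nothing.
It also fails if it takes over 54 s, if anything falls off the work surface, if the arm or the gripper's body presses on something with over 40 N, if the wrist force passes 120 N, or if a joint passes its speed limit or range.

## Robot

A 6-joint arm with a two-finger parallel gripper is mounted at the origin on the work surface. World frame = base frame: x ahead of the robot, y to its left, z up, the work surface at z = 0. Lengths are in mm, angles in rad, forces in N, time in s.
With the tool pointing down it reaches from about 275 to 750 mm from the base axis. Payload 10.2 kg.
Tool frame: the origin (TCP) lies midway between the tips of the shut fingers; the grasp point (between the pads) lies 19 mm behind it; z points along the fingers, y is the direction in which the jaws open and shut (so a half turn about z gives the same grasp; the last joint's range is limited). The gripper opens to 85 mm and grips with 20 to 120 N. Pads are 22 mm wide; open, the fingers measure 114 mm over their backs; the gripper's body (76 mm by 85 mm) begins 54 mm behind the grasp point. The pads swing forward as they close: fully open they stand 13 mm farther back than shut.
Start: joints at [1.039, 0.313, 1.498, -0, 1.331, -0.223], TCP at [159.568, 500.169, 231.294] pointing down, gripper open.
Joint ranges: [-2.94, 2.94], [-0.97, 2.17], [0.19, 2.56], [-1.23, 4.37], [0.02, 3.11], [-2.88, 2.88]. Speed limits (rad/s): [2.39, 2.39, 3.01, 3.14, 3.14, 3.14].

## Interface

Orientations are given as a unit quaternion [w, x, y, z].
In Python, from rig import sense, optics, ctrl gives the robot as it stands.
- The arm moves only by the tool play_rows, never from a script. Its argument "plan" is a list of rows, each a list of 7 numbers: the shift along the world's x, y, z in mm, then the turn, a rotation vector about the world's x, y, z in rad, then the opening, from -1 (shut) to 1 (fully open), so that 0 is half open. A call has 1 to 5 rows; each row shifts and turns the pose as measured when the row begins; what a row does not reach is not made up. A row lasts 1/12 s, in which the tool goes at most 41.7 mm and 7.16 degrees, less where a joint would pass 70% of its speed; a pose out of reach is approached as far as the arm can. A call is refused whole if a number of a shift passes 41.7 or a number of a turn 0.125, either way. A call with a gripper value outside its range is refused whole. The fingers move at their own pace and stop on an object; "grip_force" is the grip in N (left out, the last holds). Time passes only in rows, so rows that do not move let the fingers close. It gives the time, the measured TCP pose, the force and the opening at its end, in the units of the state.
- sense(): the state, without advancing time (a new reading comes with each control period).
- optics.capture(name): name is "scene" or "top" or "wrist"; returns a dict with "img" (420x560x3 uint8, blue, green, red), "fx", "fy", "cx", "cy" (pixels), "dist" ([k1, k2, p1, p2, k3] as OpenCV has them; the pictures are not rectified), "world_to_cam" (4x4, takes a point from world to camera coordinates). Camera axes: x right, y up, looking along -z (the intrinsics and any distortion apply to the point x, -y, -z); pixel columns grow to the right and rows downward; lengths in mm; the calibration is good to about 2 mm. A picture is of the moment at which its call begins. There is no depth.
- ctrl.finish_job(): hands the job in, once; it reports no verdict.
The state is a dict: "time_s": time; "joints": joint angles; "dq": joint speeds; "tau": joint torques, N m; "eef_pos": TCP position; "ee_rot": TCP orientation; "force": force on the tool from outside, world axes, zero at the start; "wrist_torque": the same for the moment, N m; "grip_width": opening from 0.0 (shut) to 1.0 (fully open).
Only numpy, scipy, OpenCV 4.12 (cv2) and the standard library are available. Lean on these libraries where they do the work, as an engineer would, in place of code of your own. Each camera call takes 0.05 s, during which the arm holds its last target. There are 200 camera calls.

## Working session

There is one attempt and no reset: what is moved stays moved. The work goes in short steps, Python scripts to look and compute and a tool call to move; the robot and the scene stay as the last step left them, time stands still between calls to the robot, and variables do not carry over. Pictures are saved under pics/ and viewed, about 8 in all and at most 12, crops included, and the job is handed in when it is done.

Besides the shell and the picture viewer there is one more tool, called after "Call:" as a command line: name --pt "numbers of a row" for each row, then --argument value for the rest. play_rows: Moves the arm, as the interface text tells. Its arguments: {"type":"object","properties":{"plan":{"type":"array"},"grip_force":{"type":"number"}},"required":["plan"]}

```bash
ls; mkdir -p pics; cat > h.py <<'E'
import numpy as np, cv2
from rig import sense, optics, ctrl
def cap(n):
    c=optics.capture(n); c['K']=np.array([[c['fx'],0,c['cx']],[0,c['fy'],c['cy']],[0,0,1.]]); c['d']=np.array(c['dist'],float); c['T']=np.array(c['world_to_cam']); return c
def ray(c,u,v):
    p=cv2.undistortPoints(np.array([[[u,v]]],float),c['K'],c['d'])[0,0]
    R=c['T'][:3,:3]; t=c['T'][:3,3]
    return -R.T@t, R.T@np.array([p[0],-p[1],-1.])
def onz(c,u,v,z):
    o,d=ray(c,u,v); return o+d*(z-o[2])/d[2]
def proj(c,P):
    P=np.atleast_2d(np.array(P,float)); q=P@c['T'][:3,:3].T+c['T'][:3,3]; q=q*[1,-1,-1]
    return cv2.projectPoints(q,np.zeros(3),np.zeros(3),c['K'],c['d'])[0][:,0]
E
python3 - <<'E'
from h import *
a=[cap(n) for n in("scene","top","wrist")]
for n,c in zip("stw",a): cv2.imwrite(f"pics/{n}0.png",c['img']); print(n,(-c['T'][:3,:3].T@c['T'][:3,3]).round(),c['fx'],c['dist'])
print(sense())
E
```

```text
pics
s [1435. -186.  799.] 456.38996338308556 [-0.03377027  0.          0.          0.          0.        ]
t [ 350.  -77. 1365.] 542.2807811584083 [-0.196902  0.        0.        0.        0.      ]
w [ 81. 527. 373.] 329.39891158792483 [-0.01645353  0.          0.          0.          0.        ]
{'time_s': 0.15, 'joints': array([ 1.03862495e+00,  3.13311765e-01,  1.49825276e+00,  8.85272493e-06,
        1.33100102e+00, -2.23400080e-01]), 'dq': array([-0.00012198, -0.00156801, -0.00315617,  0.00097826, -0.00134574,
       -0.00040457]), 'tau': array([ 4.19853186e-04, -4.12363350e+01, -2.59794885e+01, -2.21022929e-04,
        3.24690765e-03, -1.71845471e-05]), 'eef_pos': array([159.45145781, 499.99974436, 230.87519758]), 'ee_rot': array([-1.83428431e-04,  1.53774109e-01,  9.88105909e-01, -4.50558672e-04]), 'force': array([-0.12566278,  0.05262726,  0.20473083]), 'wrist_torque': array([ 0.03532032, -0.01820245,  0.04822996]), 'grip_width': 0.9982245320742663}
```

View pics/t0.png

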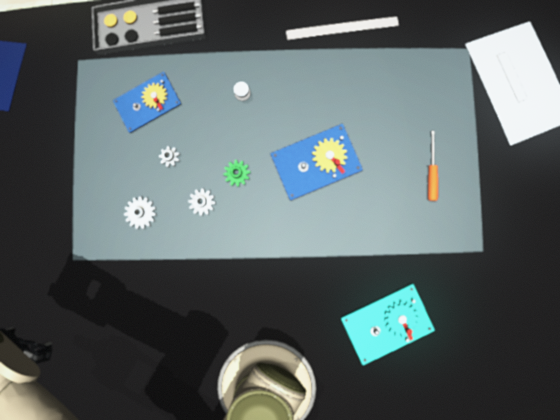

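View pics/s0.png

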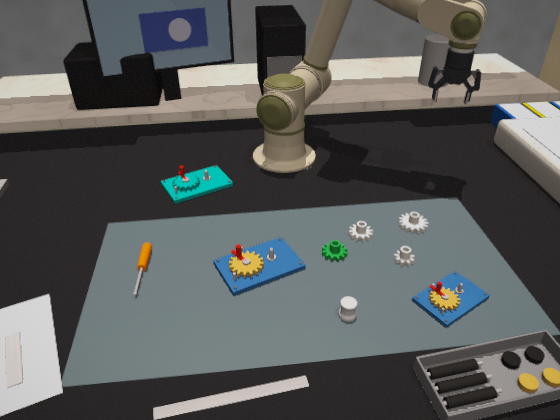

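The top view shows four candidates for the gear: white gears at (169,156) small, (202,201) middle and (140,212) large, and a green look-alike at (237,173). Two fixtures are blue, the larger at (316,162) and a smaller one at (147,102); a third, turquoise one is at (388,323). I choose the white gear at (202,201) and the blue fixture at (316,162). Next I measure them and check a close crop.

```bash
cat > m.py <<'E'
from h import *
c=cap("top"); im=c['img']; hsv=cv2.cvtColor(im,cv2.COLOR_BGR2HSV)
w=((hsv[...,2]>170)&(hsv[...,1]<45)).astype(np.uint8)
n,l,s,ce=cv2.connectedComponentsWithStats(w)
for i in range(1,n):
    x,y,ww,hh,a=s[i]
    if 60<a<1200 and 50<y<260 and x<420: 
        (u,v),r=cv2.minEnclosingCircle(np.argwhere(l==i)[:,::-1].astype(np.float32))
        p=onz(c,u,v,14); print('white',(u,v),a,p.round(1),'dia',2*r*(c['T'][:3,3]@c['T'][:3,3])**.5/c['fx'])
b=((hsv[...,0]>100)&(hsv[...,0]<120)&(hsv[...,1]>140)&(hsv[...,2]>60)).astype(np.uint8)
for k in cv2.findContours(b,cv2.RETR_EXTERNAL,cv2.CHAIN_APPROX_NONE)[0]:
    if cv2.contourArea(k)>800:
        q=np.array([onz(c,*p,15)[:2] for p in k[:,0]],np.float32); print('blue',cv2.minAreaRect(q))
r=((hsv[...,1]>170)&((hsv[...,0]<6)|(hsv[...,0]>174))&(hsv[...,2]>90)).astype(np.uint8)
n,l,s,ce=cv2.connectedComponentsWithStats(r)
for i in range(1,n):
    if s[i][4]>15: print('red',ce[i],s[i],onz(c,*ce[i],50).round(1))
y=((hsv[...,0]>15)&(hsv[...,0]<35)&(hsv[...,1]>90)&(hsv[...,2]>120)).astype(np.uint8)
for k in cv2.findContours(y,cv2.RETR_EXTERNAL,cv2.CHAIN_APPROX_NONE)[0]:
    if cv2.contourArea(k)>150:
        (u,v),r=cv2.minEnclosingCircle(k); print('brass',u,v,r,onz(c,u,v,30).round(1))
cv2.imwrite("pics/crop1.png",cv2.resize(im[110:240,110:375],(795,390),interpolation=cv2.INTER_CUBIC))
E
python3 m.py
```

```text
white (241.0, 90.28947448730469) 248 [759.4  51.4  14. ] dia 50.79927708362443
white (303.0, 166.5) 64 [ 556.4 -103.    14. ] dia 24.54674065757566
blue ((568.5909423828125, -136.31173706054688), (126.61023712158203, 195.75448608398438), 21.474533081054688)
blue ((738.4446411132812, 300.2533264160156), (100.21827697753906, 153.06980895996094), 27.61027717590332)
blue ((844.8157958984375, 694.693115234375), (210.98658752441406, 81.12154388427734), 5.656441688537598)
red [408.75  332.375] [407 330   4   8  16] [ 140.4 -349.8   50. ]
brass 329.15789794921875 154.5263214111328 16.229921340942383 [ 582.7 -168.7   30. ]
brass 154.34616088867188 95.11538696289062 11.902685165405273 [750.8 275.1  30. ]
```

View pics/crop1.png

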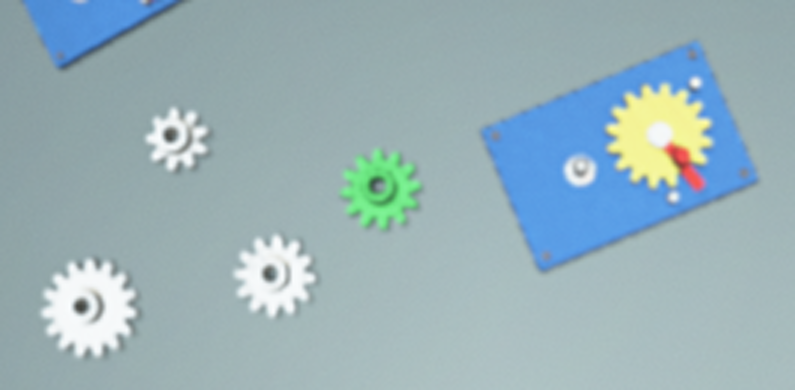

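The crop shows the white gear at crop (273,275) has 12 teeth; the one at (175,140) has 9 and the one at (88,307) has 15. The large blue fixture has its bare post at crop (580,170), the brass master at (660,133) and the knob at about (693,180).

```bash
python3 - <<'E'
from h import *
from scipy.spatial.transform import Rotation as R
c=cap("top"); im=c['img'].astype(int)
for nm,(x0,y0,x1,y1) in dict(g12=(185,185,220,220),g9=(155,143,183,170),g15=(120,192,160,233)).items():
    k=im[y0:y1,x0:x1]; w=(k.min(2)>190).astype(np.uint8)
    (u,v),r=cv2.minEnclosingCircle(np.argwhere(w)[:,::-1].astype(np.float32)); p=onz(c,u+x0,v+y0,14); print(nm,u+x0,v+y0,2*r*1350/c['fx'],p.round(1))
s=sense(); q=s['ee_rot']; Rt=R.from_quat([q[1],q[2],q[3],q[0]]).as_matrix(); print(Rt.round(3))
w=cap("wrist"); o=-w['T'][:3,:3].T@w['T'][:3,3]; print('cam in tool',(Rt.T@(o-s['eef_pos'])).round(1)); print('look dir tool',(Rt.T@(-w['T'][2,:3])).round(3))
E
```

```text
g12 200.8697748184204 201.49035453796387 67.40388786037173 [473.9 156.2  14. ]
g9 168.43835639953613 155.8424654006958 52.01134224333268 [593.1 239.9  14. ]
g15 139.36734771728516 212.29591751098633 81.15800320800228 [449.8 315.7  14. ]
[[-0.953  0.304 -0.   ]
 [ 0.304  0.953 -0.001]
 [ 0.    -0.001 -1.   ]]
cam in tool [  82.8    1.3 -142.2]
look dir tool [-0.324 -0.001  0.946]
```

Call:
play_rows --pt "26 -29 -8 0 0 -0.12 1" --pt "26 -29 -8 0 0 -0.12 1" --pt "26 -29 -8 0 0 -0.12 1" --pt "26 -29 -8 0 0 -0.12 1" --pt "26 -29 -8 0 0 -0.12 1"

```text
time_s: 0.72
eef_pos: [289.0, 353.8, 190.7]
ee_rot: [0.001, 0.444, 0.896, 0.002]
force: [0.5, 1.5, -0.3]
grip_width: 1.002
```

Call:
play_rows --pt "26 -29 -8 0 0 -0.12 1" --pt "26 -29 -8 0 0 -0.12 1" --pt "26 -29 -8 0 0 0 1" --pt "26 -29 -8 0 0 0 1" --pt "26 -29 -8 0 0 0 1"

```text
time_s: 1.13
eef_pos: [423.5, 200.4, 149.7]
ee_rot: [0.002, 0.556, 0.831, 0.003]
force: [0.4, 1.2, -0.5]
grip_width: 0.996
```

Call:
play_rows --pt "26 -29 -8 0 0 0 1" --pt "0 0 0 0 0 0 1"

```text
time_s: 1.3
eef_pos: [453.5, 165.1, 140.2]
ee_rot: [0.002, 0.558, 0.83, 0.003]
force: [-1.0, 1.1, -0.7]
grip_width: 0.997
```

```bash
cat > g.py <<'E'
from h import *
c=cap("wrist"); im=c['img']; hsv=cv2.cvtColor(im,cv2.COLOR_BGR2HSV)
cv2.imwrite("pics/w1.png",im)
P=np.array([473.9,156.2,14.]); print(proj(c,P), sense()['eef_pos'])
w=((hsv[...,2]>150)&(hsv[...,1]<40)).astype(np.uint8)
n,l,s,ce=cv2.connectedComponentsWithStats(w)
u,v=proj(c,P)[0]
for i in range(1,n):
    if s[i][4]>800: print(s[i],ce[i])
E
python3 g.py
```

```text
[[297.79068371 218.67800549]] [451.95812105 166.9836051  140.61784268]
[  155     0   405   388 81401] [410.25473889 130.51559563]
[ 258  182   79   75 2849] [297.12425412 218.56686557]
[   93   227   302   175 24976] [238.90066464 318.48438501]
```

View pics/w1.png

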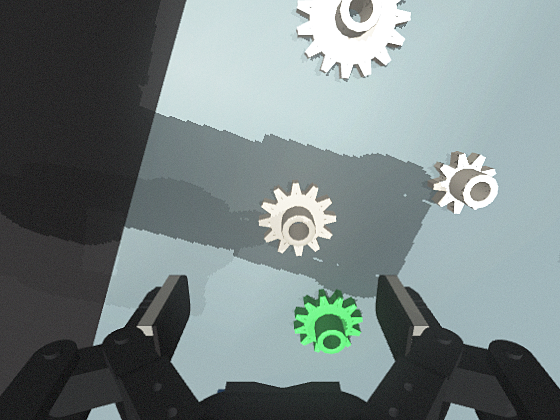

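The wrist view shows the 12-tooth white gear at (297,219), with the green look-alike at (331,322), the 15-tooth gear at (355,20) and the 9-tooth gear at (466,184).

```bash
cat > g2.py <<'E'
from h import *
from scipy.optimize import least_squares
def gear(c,uv,z,R,N,mask):
    n,l,s,ce=cv2.connectedComponentsWithStats(mask)
    i=np.argmin([1e9]+[np.hypot(*(ce[j]-uv))-(s[j][4]<500)*-1e6 for j in range(1,n)])
    k=max(cv2.findContours((l==i).astype(np.uint8),cv2.RETR_EXTERNAL,cv2.CHAIN_APPROX_NONE)[0],key=cv2.contourArea)[:,0]
    q=np.array([onz(c,*p,z)[:2] for p in k]); 
    (a,b),r=cv2.minEnclosingCircle(q.astype(np.float32))
    for _ in range(2):
        d=q-[a,b]; rr=np.hypot(*d.T); t=np.arctan2(d[:,1],d[:,0])
        ph=np.angle(np.sum((rr-rr.mean())*np.exp(1j*N*t)))/N   # tooth centre angle
        f=lambda x: np.hypot(q[:,0]-x[0],q[:,1]-x[1])-x[2]-x[3]*np.cos(N*(np.arctan2(q[:,1]-x[1],q[:,0]-x[0])-x[4]))
        x=least_squares(f,[a,b,rr.mean(),5,ph],loss='soft_l1').x; a,b=x[:2]
    return x, r
if __name__=="__main__":
    c=cap("wrist"); im=c['img']; hsv=cv2.cvtColor(im,cv2.COLOR_BGR2HSV)
    m=((hsv[...,2]>150)&(hsv[...,1]<40)).astype(np.uint8)
    x,r=gear(c,(297,218),14,34,12,m); print(x.round(2),'encl',2*r,'phase deg',np.degrees(x[4])%30)
    q=sense()['ee_rot']; print('jaw deg',np.degrees(2*np.arctan2(q[2],q[1]))-90, sense()['eef_pos'])
E
python3 g2.py
```

```text
[ 4.7386e+02  1.5447e+02  2.8450e+01  5.9600e+00 -8.0000e-02] encl 68.62541198730469 phase deg 25.395939086173613
jaw deg 22.304918796600035 [450.84075506 168.58090373 141.04192934]
```

Call:
play_rows --pt "12 -7 -25 0 0 0 1" --pt "11 -7 -25 0 0 0 1" --pt "0 0 -25 0 0 0 1" --pt "0 0 0 0 0 0 1"

```text
time_s: 1.73
eef_pos: [473.3, 158.2, 66.2]
ee_rot: [0.003, 0.555, 0.832, 0.005]
force: [0.2, -0.0, -0.1]
grip_width: 0.998
```

Call:
play_rows --pt "0.5 -3.5 -20 -0.005 0.01 0 1" --pt "0 0 -20 0 0 0 1" --pt "0 0 -9 0 0 0 1" --pt "0 0 0 0 0 0 1"

```text
time_s: 2.07
eef_pos: [473.2, 159.1, 20.1]
ee_rot: [0.001, 0.552, 0.834, 0.001]
force: [-0.6, -0.2, 0.5]
grip_width: 0.999
```

Call:
play_rows --pt "1 -5 -4 0 0 0 1" --pt "0 0 -1 0 0 0 1" --pt "0 0 0 0 0 0 1"

```text
time_s: 2.32
eef_pos: [475.1, 155.2, 18.1]
ee_rot: [0.003, 0.551, 0.834, 0.003]
force: [0.2, 0.2, -0.9]
grip_width: 1.001
```

Call:
play_rows --pt "-1 -1 -5 0 0.006 0 1" --pt "0 0 0 0 0 0 0" --pt "0 0 0 0 0 0 -0.2" --pt "0 0 0 0 0 0 -0.5" --pt "0 0 0 0 0 0 -1" --grip_force 40

```text
time_s: 2.73
eef_pos: [475.2, 154.2, 14.9]
ee_rot: [0.002, 0.551, 0.834, 0.002]
force: [-0.1, -0.5, 0.4]
grip_width: 0.456
```

Call:
play_rows --pt "0 0 0 0 0 0 -1" --pt "0 0 0 0 0 0 -1" --pt "0 0 0 0 0 0 -1"

```text
time_s: 2.98
eef_pos: [475.2, 154.2, 15.2]
ee_rot: [0.002, 0.551, 0.834, 0.002]
force: [-0.1, -0.1, -1.6]
grip_width: 0.302
```

Call:
play_rows --pt "0 0 10 0 0 0 -1" --pt "0 0 25 0 0 0 -1" --pt "0 0 40 0 0 0 -1" --pt "0 0 40 0 0 0 -1" --pt "5 -17 35 0 0 0 -1"

```text
time_s: 3.4
eef_pos: [473.3, 138.0, 165.4]
ee_rot: [-0.006, 0.551, 0.835, -0.003]
force: [1.5, 1.0, -1.7]
grip_width: 0.303
```

Call:
play_rows --pt "10 -30 20 0 0 0 -1" --pt "12 -37 10 0 0 0 -1" --pt "12 -37 10 0 0 0 -1" --pt "12 -37 5 0 0 0 -1" --pt "12 -37 0 0 0 0 -1"

```text
time_s: 3.82
eef_pos: [532.5, -42.8, 225.7]
ee_rot: [0.002, 0.547, 0.837, 0.001]
force: [0.8, 0.5, -1.9]
grip_width: 0.303
```

Call:
play_rows --pt "12 -37 0 0 0 0 -1" --pt "12 -37 0 0 0 0 -1" --pt "10 -30 0 0 0 0 -1" --pt "6 -20 0 0 0 0 -1" --pt "0 0 0 0 0 0 -1"

```text
time_s: 4.23
eef_pos: [572.7, -180.0, 228.7]
ee_rot: [0.003, 0.55, 0.835, 0.0]
force: [-0.4, 0.7, -2.1]
grip_width: 0.304
```

```bash
python3 - <<'E'
from h import *
c=cap("wrist"); cv2.imwrite("pics/w2.png",c['img']); s=sense(); print(s['eef_pos'],s['ee_rot'],s['grip_width'],s['force'])
print(proj(c,[[556.5,-103,45],[582.7,-168.7,30]]))
E
```

```text
[ 572.37292227 -178.28227305  228.68791303] [2.39740597e-03 5.49200206e-01 8.35687115e-01 6.57683130e-04] 0.3050106126985332 [-0.91772764  0.34687018 -1.62988678]
[[296.82122571 104.26273559]
 [293.4636056  174.15626439]]
```

View pics/w2.png

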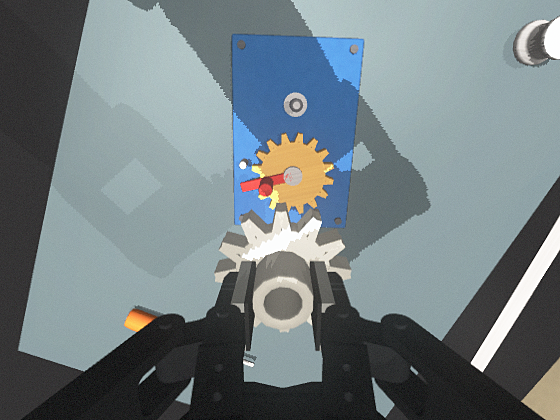

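The wrist view shows the 12-tooth gear held at about (283,270) with its hub gripped. The post is at (295,104), the master at (293,176), and the knob and crank are to its left near (267,186).

```bash
cat > f.py <<'E'
from h import *
from scipy.optimize import least_squares
c=cap("wrist"); im=c['img']; hsv=cv2.cvtColor(im,cv2.COLOR_BGR2HSV)
def fit(k,z,N,ctr,rad,rm,fixc=False):
    q=np.array([onz(c,*p,z)[:2] for p in k]); d=np.hypot(*(q-ctr).T); q=q[(d<rad*1.12)&(d>rad*.7)]
    best=None
    for ph in np.linspace(0,2*np.pi/N,6)[:-1]:
        f=lambda x: np.clip(np.hypot(q[:,0]-x[0],q[:,1]-x[1])-x[2]-x[3]*np.cos(N*(np.arctan2(q[:,1]-x[1],q[:,0]-x[0])-x[4])),-6,6)
        r=least_squares(f,[*ctr,rm,5,ph],loss='soft_l1')
        if r.x[3]>0 and(best is None or r.cost<best.cost): best=r
    print('fit',best.x[:4].round(1),'phase',np.degrees(best.x[4])%(360/N),'n',len(q),'cost',best.cost/len(q)); return best.x
# plate
b=((hsv[...,0]>100)&(hsv[...,0]<122)&(hsv[...,1]>120)&(hsv[...,2]>50)).astype(np.uint8)
k=max(cv2.findContours(b,cv2.RETR_EXTERNAL,cv2.CHAIN_APPROX_NONE)[0],key=cv2.contourArea)[:,0]
q=np.array([onz(c,*p,15)[:2] for p in k],np.float32); print('plate',cv2.minAreaRect(q))
# left/right edges -> angle
for nm,s in (('L',-1),('R',1)):
    pts=[]
    for v in range(50,150,2):
        us=k[k[:,1]==v][:,0]
        if len(us): pts.append(onz(c,us.min() if s<0 else us.max(),v,15)[:2])
    pts=np.array(pts,np.float32); vx,vy,x,y=cv2.fitLine(pts,cv2.DIST_HUBER,0,.01,.01).ravel(); print('edge',nm,np.degrees(np.arctan2(vy,vx))%180-90,'pt',x,y)
# post: seat ring (grey bright)
cr=im[85:125,275:315]; g=cv2.cvtColor(cr,cv2.COLOR_BGR2HSV); w=((g[...,1]<90)).astype(np.uint8)
kk=max(cv2.findContours(w,cv2.RETR_EXTERNAL,cv2.CHAIN_APPROX_NONE)[0],key=cv2.contourArea)
(u,v),r=cv2.minEnclosingCircle(kk); P=onz(c,u+275,v+85,18); print('post seat px',u+275,v+85,r,P.round(1))
y=((hsv[...,0]>10)&(hsv[...,0]<35)&(hsv[...,1]>90)&(hsv[...,2]>90)).astype(np.uint8)
y[225:]=0
kk=max(cv2.findContours(y,cv2.RETR_EXTERNAL,cv2.CHAIN_APPROX_NONE)[0],key=cv2.contourArea)[:,0]
kk=kk[kk[:,1]<205]
m=fit(kk,30,16,np.array([582.7,-168.7]),44,38)
r=((hsv[...,1]>150)&((hsv[...,0]<7)|(hsv[...,0]>173))&(hsv[...,2]>60)); r[:140]=0;r[215:]=0
vv,uu=np.nonzero(r); print('red px',uu.min(),uu.max(),vv.min(),vv.max(),[onz(c,uu.mean(),vv.mean(),z).round(1) for z in(35,50)])
s=sense(); tz=s['eef_pos'][2]; qq=s['ee_rot']; print('jaw',np.degrees(2*np.arctan2(qq[2],qq[1]))-90,s['eef_pos'])
w=((hsv[...,2]>110)&(hsv[...,1]<60)).astype(np.uint8); w[:,:205]=0;w[:,360:]=0;w[:200]=0;w[300:]=0
cv2.imwrite("pics/z.png",cv2.resize(im[85:225,205:345],(560,560),interpolation=cv2.INTER_CUBIC))
E
python3 f.py
```

```text
plate ((569.0096435546875, -137.07574462890625), (128.79954528808594, 197.90069580078125), 21.31963539123535)
edge L 21.402878 pt 495.262 -123.47895
edge R 21.470161 pt 612.34467 -72.83183
post seat px 295.0 106.0 12.369417190551758 [ 556.4 -103.6   18. ]
fit [ 581.5 -169.    37.9    5.4] phase 13.524545655521322 n 304 cost 0.8103201554535101
red px 240 283 175 197 [array([ 556. , -191.2,   35. ]), array([ 555.3, -187.2,   50. ])]
jaw 23.463416333552573 [ 572.28743979 -176.64885478  228.80856592]
```

View pics/z.png

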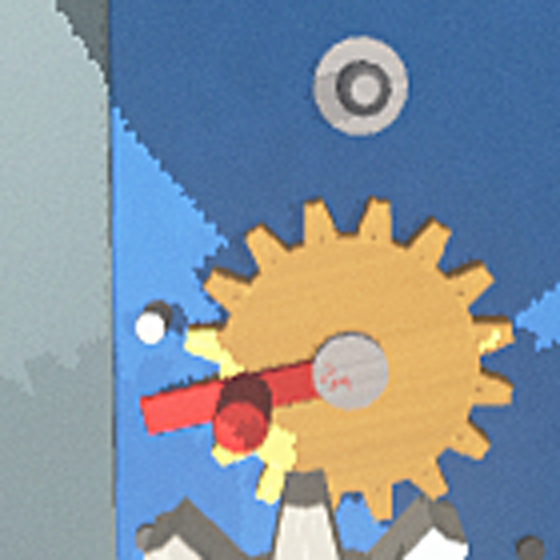

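The crop shows the post at (361,88), the master's hub at (350,372), and the knob base at (245,393) with its top at (240,428). So the crank is about 14° on from its stop, which agrees with the tooth fit. I now check the held gear's phase against its tooth tips.

```bash
python3 - <<'E'
from h import *
c=cap("wrist"); s=sense(); e=s['eef_pos']; q=s['ee_rot']
from scipy.spatial.transform import Rotation as R
Rt=R.from_quat([q[1],q[2],q[3],q[0]]).as_matrix()
k=onz(c,266.2,183,35)-[581.9,-169.2,35]; t=onz(c,265,192,67)-[581.9,-169.2,67]
for a in(k,t): print('knob r',np.hypot(*a[:2]),'theta',np.degrees(np.arctan2(a[1],a[0]))%360-201.4)
im=c['img'].copy()
for z,col in((-1,(0,0,255)),(-15,(255,0,0))):
  for i in range(12):
    a=np.radians(-4.2+30*i); p=proj(c,e+[34*np.cos(a),34*np.sin(a),z])[0]
    cv2.circle(im,tuple(int(round(x)) for x in p),2,col,-1)
cv2.imwrite("pics/ov.png",cv2.resize(im[190:340,200:370],None,fx=4,fy=4))
E
```

```text
knob r 27.16441485262121 theta 11.970822542201574
knob r 27.069903015678044 theta 13.41527504729342
```

View pics/ov.png

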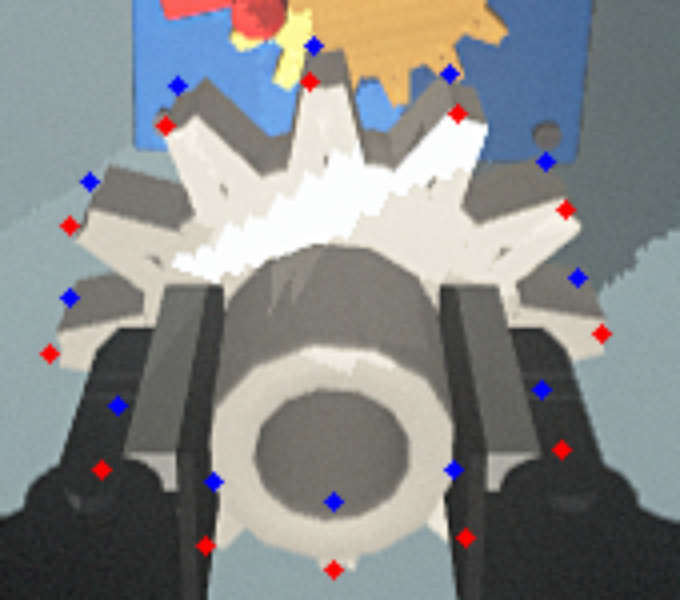

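Call:
play_rows --pt "-5 24 0 0 0 -0.063 -1" --pt "-5 24 -20 0 0 -0.063 -1" --pt "-5 24 -30 0 0 0 -1" --pt "0 0 -40 0 0 0 -1" --pt "0 0 0 0 0 0 -1" --grip_force 50

```text
time_s: 4.8
eef_pos: [554.9, -94.2, 140.1]
ee_rot: [0.005, 0.6, 0.8, 0.002]
force: [-0.7, -0.6, -3.4]
grip_width: 0.304
```

Call:
play_rows --pt "0 0 0 0 0 0 -1" --pt "0 0 0 0 0 0 -1"

```text
time_s: 4.97
eef_pos: [554.8, -92.2, 142.4]
ee_rot: [0.005, 0.599, 0.801, 0.002]
force: [0.7, -0.3, -0.8]
grip_width: 0.301
```

```bash
cat > st.py <<'E'
from h import *
s=sense(); q=s['ee_rot']; w,x,y,z=q
zx,zy=2*(x*z+w*y),2*(y*z-w*x)
print(s['eef_pos'].round(1),'jaw',(np.degrees(2*np.arctan2(y,x))-90).round(2),'fix rx,ry',round(-zy,4),round(zx,4),'F',s['force'].round(1),'T',s['wrist_torque'].round(2),'g',round(s['grip_width'],3),s['joints'].round(2))
E
python3 st.py
```

```text
[554.8 -92.2 142.4] jaw 16.46 fix rx,ry 0.0024 0.0098 F [ 0.7 -0.3 -0.8] T [-0.03  0.02  0.06] g 0.301 [-0.37  0.47  1.51  0.    1.15 -0.66]
```

Call:
play_rows --pt "2 -6 -20 0.002 0.01 0 -1" --pt "0 -6 -20 0 0 0 -1" --pt "0 0 -15 0 0 0 -1" --pt "0 0 0 0 0 0 -1" --pt "0 0 0 0 0 0 -1"

```text
time_s: 5.38
eef_pos: [562.6, -107.3, 98.2]
ee_rot: [0.009, 0.598, 0.801, 0.002]
force: [0.7, -0.0, -1.9]
grip_width: 0.3
```

```bash
python3 st.py
```

```text
[ 562.6 -107.3   98.2] jaw 16.48 fix rx,ry 0.0074 0.0169 F [ 0.7 -0.  -1.9] T [0.01 0.04 0.02] g 0.3 [-0.39  0.54  1.53 -0.    1.05 -0.68]
```

Call:
play_rows --pt "-6 3 0 0.008 0.017 0 -1" --pt "0 0 0 0 0 0 -1" --pt "0 0 0 0 0 0 -1"

```text
time_s: 5.63
eef_pos: [558.0, -104.9, 103.2]
ee_rot: [0.002, 0.599, 0.801, 0.001]
force: [0.9, -0.4, -1.5]
grip_width: 0.302
```

```bash
python3 st.py
```

```text
[ 558.  -104.9  103.2] jaw 16.47 fix rx,ry 0.0011 0.0044 F [ 0.9 -0.4 -1.5] T [ 0.02  0.   -0.01] g 0.302 [-0.39  0.53  1.53  0.    1.08 -0.68]
```

Call:
play_rows --pt "-1 0 -12 0.001 0.004 0 -1" --pt "0 0 -12 0 0.002 0 -1" --pt "0 0 -10 0 0.002 0 -1" --pt "0 0 0 0 0 0 -1" --pt "0 0 0 0 0 0 -1"

```text
time_s: 6.05
eef_pos: [557.1, -104.7, 66.8]
ee_rot: [-0.001, 0.598, 0.801, -0.001]
force: [-0.9, -0.2, -1.9]
grip_width: 0.298
```

```bash
python3 st.py; python3 - <<'E'
from h import *
c=cap("wrist"); cv2.imwrite("pics/w3.png",c['img'])
E
```

```text
[ 557.1 -104.7   66.8] jaw 16.49 fix rx,ry 0.0007 -0.0029 F [-0.9 -0.2 -1.9] T [ 0.03 -0.03 -0.  ] g 0.298 [-0.39  0.58  1.56 -0.    1.01 -0.68]
```

View pics/w3.png

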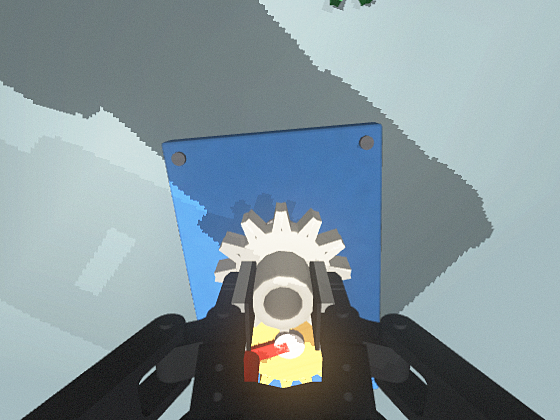

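The gear is centred over the hidden post; its hub is at (283,305) and the master shows below at (285,360). The TCP is on target, so I descend slowly.

Call:
play_rows --pt "0 0 -6 0 0 0 -1" --pt "0 0 -6 0 0 0 -1" --pt "0 0 -6 0 0 0 -1" --pt "0 0 0 0 0 0 -1"

```text
time_s: 6.43
eef_pos: [556.5, -104.7, 47.3]
ee_rot: [-0.002, 0.598, 0.801, -0.002]
force: [-0.7, 0.2, -1.3]
grip_width: 0.298
```

```bash
python3 st.py
```

```text
[ 556.5 -104.7   47.3] jaw 16.51 fix rx,ry 0.0005 -0.0045 F [-0.7  0.2 -1.3] T [ 0.05 -0.03  0.01] g 0.298 [-0.39  0.61  1.57 -0.    0.97 -0.68]
```

Call:
play_rows --pt "0 0 -4 0 -0.004 0 -1" --pt "0 0 -4 0 0 0 -1" --pt "0 0 0 0 0 0 -1"

```text
time_s: 6.68
eef_pos: [556.6, -104.7, 38.9]
ee_rot: [0.0, 0.598, 0.801, -0.0]
force: [-0.1, 1.9, -2.9]
grip_width: 0.299
```

```bash
python3 st.py
```

```text
[ 556.6 -104.7   38.9] jaw 16.51 fix rx,ry 0.0007 0.0004 F [-0.1  1.9 -2.9] T [ 0.08  0.02 -0.01] g 0.299 [-0.39  0.62  1.58 -0.    0.94 -0.68]
```

Call:
play_rows --pt "0 0 -3 0 0 0 -1" --pt "0 0 -2 0 0 0 -1" --pt "0 0 0 0 0 0 -1"

```text
time_s: 6.93
eef_pos: [556.7, -104.8, 33.3]
ee_rot: [0.001, 0.598, 0.801, -0.0]
force: [-0.8, -0.4, -0.8]
grip_width: 0.3
```

```bash
python3 st.py
```

```text
[ 556.7 -104.8   33.3] jaw 16.5 fix rx,ry 0.0009 0.0008 F [-0.8 -0.4 -0.8] T [-0.03  0.2   0.02] g 0.3 [-0.39  0.63  1.58 -0.    0.93 -0.68]
```

Call:
play_rows --pt "0 0 -2 0 0 0 -1" --pt "0 0 0 0 0 0 -1"

```text
time_s: 7.1
eef_pos: [556.8, -105.0, 33.6]
ee_rot: [0.001, 0.598, 0.801, -0.0]
force: [-1.4, 0.3, -3.4]
grip_width: 0.299
```

```bash
python3 st.py
```

```text
[ 556.8 -105.    33.6] jaw 16.52 fix rx,ry 0.0014 0.0007 F [-1.4  0.3 -3.4] T [-0.02  0.4  -0.01] g 0.299 [-0.39  0.63  1.58 -0.    0.93 -0.68]
```

Call:
play_rows --pt "0 0 0 0 0 0 -0.2" --pt "0 0 0 0 0 0 0" --pt "0 0 0 0 0 0 0" --pt "0 0 0 0 0 0 0"

```text
time_s: 7.43
eef_pos: [558.2, -105.3, 34.4]
ee_rot: [0.003, 0.598, 0.801, 0.0]
force: [0.3, -0.2, 1.0]
grip_width: 0.5
```

Call:
play_rows --pt "0 0 8 0 0 0 0" --pt "0 0 20 0 0 0 0" --pt "0 0 30 0 0 0 0" --pt "0 0 30 0 0 0 0" --pt "0 0 0 0 0 0 0"

```text
time_s: 7.85
eef_pos: [557.5, -104.9, 126.6]
ee_rot: [0.002, 0.598, 0.801, 0.0]
force: [1.0, 0.2, 1.0]
grip_width: 0.496
```

```bash
python3 st.py; python3 - <<'E'
from h import *
for n in("wrist","scene"):
    c=cap(n); cv2.imwrite(f"pics/{n}4.png",c['img'])
    if n=="scene":
        u,v=proj(c,[568,-137,30])[0].astype(int); s=cv2.resize(c['img'][v-45:v+45,u-60:u+60],None,fx=4,fy=4,interpolation=cv2.INTER_CUBIC)
    else: w=c['img']
cv2.imwrite("pics/c4.png",np.hstack([cv2.resize(s,(400,300)),cv2.resize(w,(400,300))]))
E
```

```text
[ 557.5 -104.9  126.6] jaw 16.5 fix rx,ry 0.0014 0.0029 F [1.  0.2 1. ] T [-0.01 -0.01  0.05] g 0.496 [-0.39  0.5   1.51 -0.    1.13 -0.68]
```

View pics/c4.png

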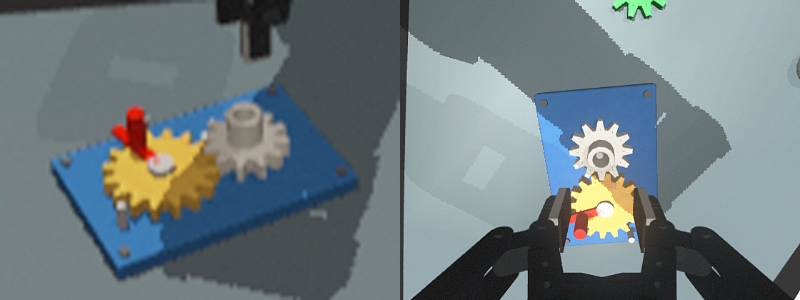

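The gear is seated flat and in mesh in both views, with the hub up on the post. Next I locate the knob.

```bash
python3 - <<'E'
from h import *
c=cap("wrist"); hsv=cv2.cvtColor(c['img'],cv2.COLOR_BGR2HSV)
A=np.array([582,-169.3])
for th in (10,14,18):
    a=np.radians(201.4+th); k=A+28*np.array([np.cos(a),np.sin(a)])
    print(th,k.round(1),proj(c,[[*k,67],[*k,35]]).round(1).tolist())
r=((hsv[...,1]>150)&((hsv[...,0]<7)|(hsv[...,0]>173))&(hsv[...,2]>60)).astype(np.uint8)
vv,uu=np.nonzero(r); print(uu.min(),uu.max(),vv.min(),vv.max())
for v in range(285,345,4):
    u=uu[vv==v]; 
    if len(u): print(v,u.min(),u.max())
E
```

```text
10 [ 558.1 -183.9] [[253.1, 332.1], [256.5, 305.9]]
14 [ 559.2 -185.5] [[253.9, 334.2], [257.2, 307.8]]
18 [ 560.4 -187.1] [[254.9, 336.3], [258.1, 309.7]]
236 286 295 340
297 269 283
301 259 276
305 240 279
309 238 269
313 237 255
317 236 253
321 247 254
325 246 251
329 245 260
333 245 262
337 247 261
```

Call:
play_rows --pt "0 -26 0 0 0 0 0" --pt "0 -26 -10 0 0 0 0" --pt "0 -26 -10 0 0 0 0" --pt "0 0 0 0 0 0 0" --pt "0 0 0 0 0 0 0" --grip_force 20

```text
time_s: 8.42
eef_pos: [552.6, -183.0, 94.5]
ee_rot: [-0.007, 0.598, 0.802, -0.001]
force: [0.2, -0.0, 0.1]
grip_width: 0.5
```

```bash
python3 st.py
```

```text
[ 552.6 -183.    94.5] jaw 16.62 fix rx,ry -0.0068 -0.0134 F [ 0.2 -0.   0.1] T [0.02 0.04 0.02] g 0.5 [-0.52  0.58  1.47 -0.    1.1  -0.81]
```

Call:
play_rows --pt "6 -1.5 0 -0.007 -0.013 0 0" --pt "0 0 0 0 0 0 0" --pt "0 0 0 0 0 0 0"

```text
time_s: 8.67
eef_pos: [558.5, -183.0, 92.7]
ee_rot: [-0.001, 0.597, 0.802, -0.0]
force: [0.3, 0.1, -0.8]
grip_width: 0.498
```

```bash
python3 st.py
```

```text
[ 558.5 -183.    92.7] jaw 16.64 fix rx,ry -0.0011 -0.0021 F [ 0.3  0.1 -0.8] T [-0.01  0.03  0.03] g 0.498 [-0.52  0.59  1.47 -0.    1.09 -0.81]
```

Call:
play_rows --pt "0 -1 -14 0 0 0 0" --pt "0 0 -14 0 0 0 0" --pt "0 0 -12 0 0 0 0" --pt "0 0 -4 0 0 0 0" --pt "0 0 0 0 0 0 0"

```text
time_s: 9.08
eef_pos: [560.0, -180.6, 48.9]
ee_rot: [0.0, 0.595, 0.803, 0.0]
force: [0.4, 0.3, 0.6]
grip_width: 0.499
```

```bash
python3 st.py
```

```text
[ 560.  -180.6   48.9] jaw 16.92 fix rx,ry 0.0002 0.0009 F [0.4 0.3 0.6] T [ 0.   -0.02 -0.01] g 0.499 [-0.51  0.64  1.5   0.    1.   -0.81]
```

Call:
play_rows --pt "-1.5 -5 -5 0 0 0 0" --pt "0 0 0 0 0 0 -0.4" --pt "0 0 0 0 0 0 -0.7" --pt "0 0 0 0 0 0 -1" --pt "0 0 0 0 0 0 -1"

```text
time_s: 9.5
eef_pos: [557.8, -186.2, 45.2]
ee_rot: [0.0, 0.595, 0.804, -0.001]
force: [4.0, 3.4, -6.4]
grip_width: 0.156
```

```bash
python3 st.py
```

```text
[ 557.8 -186.2   45.2] jaw 17.0 fix rx,ry 0.0016 -0.0005 F [ 4.   3.4 -6.4] T [ 0.53 -0.82  0.06] g 0.156 [-0.52  0.65  1.5  -0.    0.99 -0.82]
```

Call:
play_rows --pt "3 -3 0 0 0 0 -1" --pt "3.5 -3 0 0 0 0 -1" --pt "4 -2.5 0 0 0 0 -1" --pt "4 -2 0 0 0 0 -1" --pt "0 0 0 0 0 0 -1"

```text
time_s: 9.92
eef_pos: [567.3, -197.0, 45.1]
ee_rot: [-0.007, 0.594, 0.805, -0.004]
force: [0.8, 4.0, -2.4]
grip_width: 0.152
```

```bash
cat > k.py <<'E'
from h import *
d=sense()['eef_pos'][:2]-[582,-169.3]; print('r',np.hypot(*d),'theta',np.degrees(np.arctan2(d[1],d[0]))%360-201.4)
E
python3 st.py; python3 k.py
```

```text
[ 567.3 -197.    45.1] jaw 17.13 fix rx,ry -0.0012 -0.0163 F [ 0.8  4.  -2.4] T [ 0.47 -0.38  0.07] g 0.152 [-0.53  0.68  1.45 -0.01  1.03 -0.82]
r 31.37586452122982 theta 40.718764815989715
```

Call:
play_rows --pt "5 0.5 0 0 -0.015 0 -1" --pt "5 0 0 0 0 0 -1" --pt "5 0 0 0 0 0 -1" --pt "4 0.5 0 0 0 0 -1" --pt "0 0 0 0 0 0 -1"

```text
time_s: 10.33
eef_pos: [580.4, -203.9, 45.1]
ee_rot: [-0.004, 0.593, 0.805, -0.009]
force: [0.1, 5.2, -1.7]
grip_width: 0.153
```

```bash
python3 st.py; python3 k.py
```

```text
[ 580.4 -203.9   45.1] jaw 17.24 fix rx,ry 0.0095 -0.0161 F [ 0.1  5.2 -1.7] T [ 0.87 -0.11 -0.02] g 0.153 [-0.52  0.71  1.4  -0.02  1.05 -0.81]
r 34.6516253962464 theta 65.9399561055636
```

Call:
play_rows --pt "1 6 0 0.009 -0.016 0 -1" --pt "2 1 0 0 0 0 -1" --pt "4 1 0 0 0 0 -1" --pt "0 0 0 0 0 0 -1"

```text
time_s: 10.67
eef_pos: [585.5, -202.4, 45.5]
ee_rot: [0.003, 0.593, 0.805, -0.005]
force: [-0.8, 2.5, -1.6]
grip_width: 0.156
```

```bash
python3 st.py; python3 k.py
```

```text
[ 585.5 -202.4   45.5] jaw 17.27 fix rx,ry 0.0111 -0.0013 F [-0.8  2.5 -1.6] T [0.38 0.09 0.06] g 0.156 [-0.52  0.71  1.4  -0.01  1.04 -0.81]
r 33.29846786584982 theta 74.65499798742374
```

Call:
play_rows --pt "1 6 0 0.01 0 0 -1" --pt "3 3 0 0 0 0 -1" --pt "4 3 0 0 0 0 -1" --pt "4 3 0 0 0 0 -1" --pt "0 0 0 0 0 0 -1"

```text
time_s: 11.08
eef_pos: [596.4, -194.7, 46.0]
ee_rot: [0.004, 0.593, 0.805, -0.005]
force: [0.1, 0.2, -2.1]
grip_width: 0.153
```

```bash
python3 st.py; python3 k.py
```

```text
[ 596.4 -194.7   46. ] jaw 17.23 fix rx,ry 0.0133 -0.0001 F [ 0.1  0.2 -2.1] T [-0.02  0.06  0.08] g 0.153 [-0.5   0.72  1.37 -0.01  1.05 -0.79]
r 29.215939877431193 theta 98.14183711752915
```

Call:
play_rows --pt "3 3 0 0.01 0 0 -1" --pt "3 3 0 0 0 0 -1" --pt "2 3 0 0 0 0 -1" --pt "0 0 0 0 0 0 -1"

```text
time_s: 11.42
eef_pos: [599.7, -191.8, 46.0]
ee_rot: [-0.001, 0.593, 0.805, -0.008]
force: [-0.1, 3.2, -1.1]
grip_width: 0.156
```

```bash
python3 st.py; python3 k.py
```

```text
[ 599.7 -191.8   46. ] jaw 17.29 fix rx,ry 0.0119 -0.0106 F [-0.1  3.2 -1.1] T [ 0.58  0.   -0.07] g 0.156 [-0.49  0.73  1.35 -0.02  1.07 -0.78]
r 28.6285207296625 theta 106.72877907633259
```

Call:
play_rows --pt "3 4 0 0.011 -0.01 0 -1" --pt "2.5 3 0 0 0 0 -1" --pt "2.5 3 0 0 0 0 -1" --pt "0 0 0 0 0 0 -1"

```text
time_s: 11.75
eef_pos: [599.5, -192.0, 46.0]
ee_rot: [-0.003, 0.593, 0.805, -0.011]
force: [-0.7, 3.6, -2.0]
grip_width: 0.153
```

```bash
python3 st.py; python3 k.py
```

```text
[ 599.5 -192.    46. ] jaw 17.26 fix rx,ry 0.0135 -0.0181 F [-0.7  3.6 -2. ] T [ 0.6  -0.18  0.04] g 0.153 [-0.49  0.73  1.34 -0.02  1.08 -0.78]
r 28.657757524892826 theta 106.30501260414044
```

Call:
play_rows --pt "6 7 0 0.013 -0.018 0 -1" --pt "6 7 0 0 0 0 -1" --pt "6 7 0 0 0 0 -1"

```text
time_s: 12.0
eef_pos: [600.5, -191.1, 45.8]
ee_rot: [-0.008, 0.592, 0.805, -0.023]
force: [-39.9, -35.0, 7.8]
grip_width: 0.152
```

```bash
python3 st.py; python3 k.py
```

```text
[ 600.5 -191.1   45.8] jaw 17.33 fix rx,ry 0.0279 -0.0413 F [-39.9 -35.    7.8] T [-5.58  6.23  0.26] g 0.152 [-0.48  0.74  1.33 -0.05  1.1  -0.76]
r 28.560297741041865 theta 108.97118872845621
```

The arm pushed against a hard stop with little further motion. I relax, release and lift.

Call:
play_rows --pt "0 0 0 0.02 -0.03 0 -1" --pt "0 0 0 0 0 0 -0.6" --pt "0 0 0 0 0 0 -0.2" --pt "0 0 0 0 0 0 0" --pt "0 0 0 0 0 0 0"

```text
time_s: 12.42
eef_pos: [599.9, -193.1, 47.4]
ee_rot: [-0.001, 0.594, 0.805, -0.006]
force: [0.4, 0.1, -0.6]
grip_width: 0.496
```

Call:
play_rows --pt "0 0 8 0 0 0 0" --pt "0 0 20 0 0 0 0" --pt "0 0 30 0 0 0 0" --pt "0 0 35 0 0 0 0" --pt "0 0 0 0 0 0 0"

```text
time_s: 12.83
eef_pos: [600.8, -189.5, 145.2]
ee_rot: [-0.002, 0.592, 0.806, -0.006]
force: [0.3, -0.4, 1.3]
grip_width: 0.501
```

Call:
play_rows --pt "0 -20 40 0 0 0 0" --pt "-10 -40 20 0 0 0 0" --pt "-10 -40 0 0 0 0 0" --pt "-10 -40 0 0 0 0 0" --pt "0 0 0 0 0 0 0"

```text
time_s: 13.25
eef_pos: [571.6, -325.8, 205.1]
ee_rot: [0.003, 0.588, 0.809, -0.005]
force: [-0.5, 0.2, 0.0]
grip_width: 0.502
```

```bash
python3 st.py; python3 - <<'E'
from h import *
c=cap("wrist"); w=c['img']; A=np.array([582,-169.3]); print(proj(c,[[556.4,-103.6,56],[*A,30]]))
for th in (105,108,111.7):
    a=np.radians(201.4+th); k=A+28*np.array([np.cos(a),np.sin(a)]); print(th,proj(c,[[*k,67]]).round(1).tolist())
hsv=cv2.cvtColor(w,cv2.COLOR_BGR2HSV)
t=cap("top"); s=cap("scene"); u,v=proj(s,[568,-137,30])[0].astype(int)
cv2.imwrite("pics/f1.png",np.vstack([np.hstack([cv2.resize(w,(400,300)),cv2.resize(s['img'][v-45:v+45,u-60:u+60],(400,300),interpolation=cv2.INTER_CUBIC)]),cv2.resize(t['img'][50:260,70:490],(600,300))[:, :].copy() if 0 else np.pad(cv2.resize(t['img'][50:260,70:490],(600,300)),((0,0),(100,100),(0,0)))]))
E
```

```text
[ 571.6 -325.8  205.1] jaw 17.96 fix rx,ry 0.0127 -0.0009 F [-0.5  0.2  0. ] T [0.04 0.02 0.02] g 0.502 [-0.69  0.63  1.09 -0.01  1.42 -1.  ]
[[ 357.70725818 -100.71859687]
 [ 350.36282587   18.53145656]]
105 [[368.8, 47.3]]
108 [[370.6, 46.6]]
111.7 [[372.9, 45.6]]
```

View pics/f1.png

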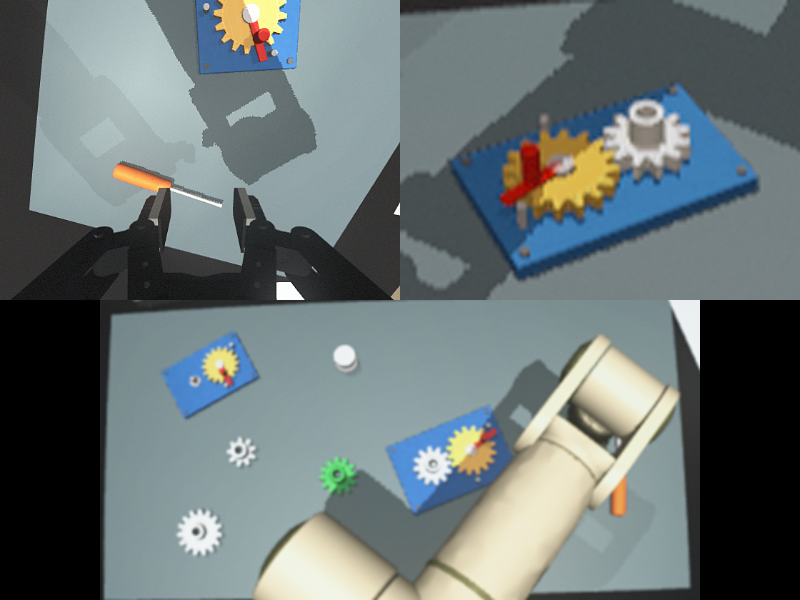

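The views show the gear seated in mesh, and the 9-tooth and 15-tooth gears, green gear, loupe and screwdriver undisturbed. At top left the crank seems a few mm short of the pin at (275,52), with the knob at (264,35), so I look from nearer.

Call:
play_rows --pt "6 30 5 0 0 0 0" --pt "6 30 5 0 0 0 0" --pt "6 30 0 0 0 0 0" --pt "0 0 0 0 0 0 0" --pt "0 0 0 0 0 0 0"

```text
time_s: 13.82
eef_pos: [593.3, -218.4, 214.4]
ee_rot: [0.001, 0.583, 0.812, -0.004]
force: [-0.2, -1.3, 0.4]
grip_width: 0.502
```

```bash
python3 st.py; python3 - <<'E'
from h import *
c=cap("wrist"); w=c['img']
p=proj(c,[582,-169.3,30])[0].astype(int); print(p)
u0,v0=max(p[0]-80,0),max(p[1]-80,0); print(u0,v0)
cv2.imwrite("pics/f2.png",cv2.resize(w[v0:v0+150,u0:u0+160],None,fx=4,fy=4,interpolation=cv2.INTER_CUBIC))
E
```

```text
[ 593.3 -218.4  214.4] jaw 18.64 fix rx,ry 0.0072 -0.0022 F [-0.2 -1.3  0.4] T [-0.04  0.01 -0.  ] g 0.502 [-0.53  0.57  1.17 -0.01  1.41 -0.86]
[287 133]
207 53
```

View pics/f2.png

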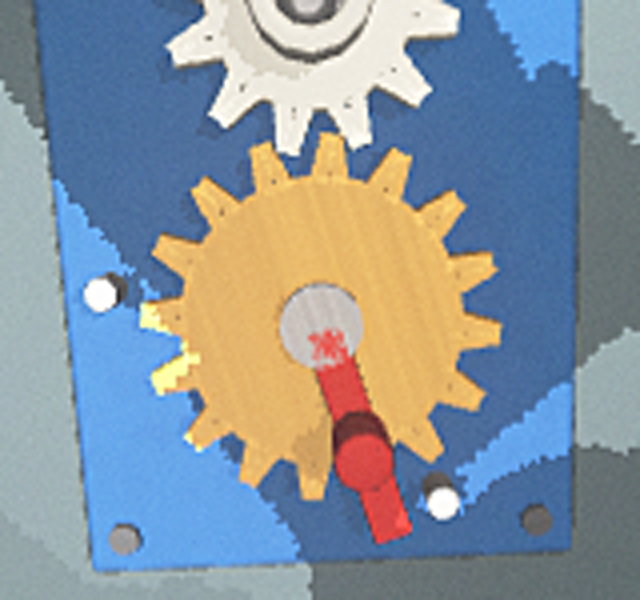

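The close view shows the crank arm edge at (405,515) and the pin edge at (428,500), a gap of about 6 mm. The relaxing arm probably drew the crank back from its stop. I return with half-open jaws along the push direction and push with the trailing pad only, so that backing off cannot drag the knob.

Call:
play_rows --pt "2 9 -30 0 0 0.115 0" --pt "2 9 -30 0 0 0.115 0" --pt "2 9 -30 0 0 0.11 0" --pt "0 0 -20 0 0 0 0" --pt "0 0 0 0 0 0 0"

```text
time_s: 14.28
eef_pos: [600.0, -189.9, 102.0]
ee_rot: [0.004, 0.429, 0.903, -0.002]
force: [-0.7, -0.3, -0.6]
grip_width: 0.498
```

Call:
play_rows --pt "0 0 0 0 0 0 0" --pt "0 0 0 0 0 0 0"

```text
time_s: 14.45
eef_pos: [600.0, -190.3, 102.5]
ee_rot: [0.004, 0.43, 0.903, -0.002]
force: [0.7, -0.6, 0.4]
grip_width: 0.502
```

```bash
python3 st.py
```

```text
[ 600.  -190.3  102.5] jaw 39.11 fix rx,ry 0.0069 0.0051 F [ 0.7 -0.6  0.4] T [0.01 0.01 0.03] g 0.502 [-0.49  0.65  1.32 -0.    1.16 -1.17]
```

Perfectly over the knob; I descend to a TCP height of about 46 mm.

Call:
play_rows --pt "0 -1 -15 0.006 0.005 0 0" --pt "0 0 -15 0 0 0 0" --pt "0 0 -15 0 0 0 0" --pt "0 0 -8 0 0 0 0" --pt "0 0 0 0 0 0 0"

```text
time_s: 14.87
eef_pos: [602.5, -194.6, 51.6]
ee_rot: [0.005, 0.431, 0.902, -0.0]
force: [-0.2, 0.1, 0.3]
grip_width: 0.501
```

```bash
python3 st.py
```

```text
[ 602.5 -194.6   51.6] jaw 38.89 fix rx,ry 0.0051 0.0089 F [-0.2  0.1  0.3] T [-0.    0.01  0.03] g 0.501 [-0.5   0.72  1.35 -0.    1.06 -1.18]
```

Call:
play_rows --pt "1 6 -4 0.005 0.008 0 0" --pt "4 4 0 0 0 0 0" --pt "4 3 0 0 0 0 0" --pt "0 0 0 0 0 0 0"

```text
time_s: 15.2
eef_pos: [611.9, -182.4, 48.8]
ee_rot: [-0.0, 0.432, 0.902, -0.001]
force: [-5.8, -4.2, -4.2]
grip_width: 0.503
```

```bash
python3 st.py
```

```text
[ 611.9 -182.4   48.8] jaw 38.83 fix rx,ry 0.0025 -0.0015 F [-5.8 -4.2 -4.2] T [-0.65  0.76 -0.02] g 0.503 [-0.47  0.74  1.32 -0.    1.08 -1.15]
```

Call:
play_rows --pt "4 3.5 0 0 0 0 0" --pt "4 3.5 0 0 0 0 0" --pt "4 3.5 0 0 0 0 0"

```text
time_s: 15.45
eef_pos: [612.1, -182.1, 47.8]
ee_rot: [-0.013, 0.431, 0.902, -0.016]
force: [-26.1, -18.6, 4.2]
grip_width: 0.5
```

```bash
python3 st.py
```

```text
[ 612.1 -182.1   47.8] jaw 38.92 fix rx,ry 0.0177 -0.0362 F [-26.1 -18.6   4.2] T [-3.04  4.22  0.05] g 0.5 [-0.46  0.76  1.29 -0.04  1.12 -1.12]
```

Call:
play_rows --pt "-4 -3 0 0.01 -0.02 0 0" --pt "-4 -3 0 0 0 0 0" --pt "0 0 0 0 0 0 0"

```text
time_s: 15.7
eef_pos: [603.7, -189.6, 49.0]
ee_rot: [-0.006, 0.431, 0.902, -0.008]
force: [-0.3, -0.1, 0.9]
grip_width: 0.495
```

```bash
python3 st.py
```

```text
[ 603.7 -189.6   49. ] jaw 38.89 fix rx,ry 0.0101 -0.0177 F [-0.3 -0.1  0.9] T [ 0.04 -0.02  0.03] g 0.495 [-0.48  0.73  1.33 -0.02  1.09 -1.15]
```

Clear, with no contact force. I lift away and look.

Call:
play_rows --pt "0 0 15 0 0 0 0" --pt "0 0 30 0 0 0 0" --pt "0 0 35 0 0 0 0" --pt "0 -10 35 0 0 0 0" --pt "0 -20 35 0 0 -0.11 0"

```text
time_s: 16.12
eef_pos: [602.9, -212.2, 198.9]
ee_rot: [-0.012, 0.478, 0.878, -0.006]
force: [0.1, 0.3, 0.7]
grip_width: 0.499
```

Call:
play_rows --pt "0 -10 0 0 0 -0.11 0" --pt "0 0 0 0 0 -0.11 0" --pt "0 0 0 0 0 0 0" --pt "0 0 0 0 0 0 0"

```text
time_s: 16.45
eef_pos: [607.6, -224.5, 211.7]
ee_rot: [-0.003, 0.576, 0.817, -0.005]
force: [0.2, -0.1, 0.3]
grip_width: 0.5
```

```bash
python3 st.py; python3 - <<'E'
from h import *
c=cap("wrist"); w=c['img']; s=cap("scene")
p=proj(c,[570,-140,30])[0].astype(int); u0,v0=max(p[0]-80,0),max(p[1]-75,0)
u,v=proj(s,[568,-137,30])[0].astype(int)
cv2.imwrite("pics/f3.png",np.hstack([cv2.resize(w[v0:v0+160,u0:u0+160],(500,500),interpolation=cv2.INTER_CUBIC),cv2.resize(s['img'][v-50:v+50,u-30:u+30],(300,500),interpolation=cv2.INTER_CUBIC)]))
E
```

```text
[ 607.6 -224.5  211.7] jaw 19.65 fix rx,ry 0.0045 -0.0093 F [ 0.2 -0.1  0.3] T [-0.01  0.07  0.  ] g 0.5 [-0.53  0.61  1.1  -0.01  1.44 -0.87]
```

View pics/f3.png

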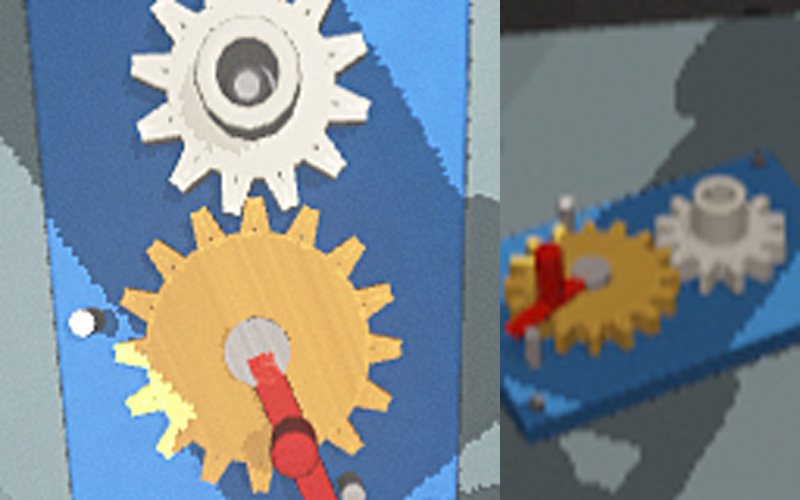

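The crank arm now lies against the pin at (352,488). A master tooth at (257,215) points at the post, as it should at 1.95 rad, and the white gear is seated in mesh. I hand in.

```bash
python3 -c "
from rig import ctrl; print(ctrl.finish_job())"
```

```text
the job is handed in; nothing more can be done
None
```

The job is handed in, at about 16.5 s of the 54 s allowed. The 12-tooth white gear is seated hub up on the test post of the larger blue fixture, in mesh with the master. The master was then turned anticlockwise by the knob to its stop, and the white gear stayed seated in mesh.

- **Seating:** a further 2 mm press moved the gripper no lower, with the gear's underside at about 18 mm, and the later views show it flat and in mesh.
- **Crank, first try:** the arm met the stop at about 53 N. As it relaxed it pulled the knob back about 6 mm, which a close picture showed. The white gear turned back with it.
- **Crank, second try:** I pushed the knob to the stop again with one open pad, at about 32 N with no further movement, and backed off. The last picture shows the crank arm against the pin and a master tooth pointing at the post, as expected at 1.95 rad.
- **Other objects:** the other two gears, the loupe, the screwdriver and the green look-alike looked undisturbed in the overview after the first try. The arm hid part of the screwdriver there. I took no overview after the second push.
- **Disagreement:** while gripping, the TCP showed a crank angle of 106–109°, against a nominal 111.7°. I put this down to the arm drifting and the knob sliding in the pads.

The robot was clear of everything at hand-in, with near-zero force on the tool.

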